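Draw the printing board out from under a stack of painting panels

TASK

Lift the small tin off the projecting end of the thin bottom board and set it on the round cork mat. Then draw that board straight out from under the stack of panels, dragging it with firm but moderate pressure of the fingertips on the cork strip of its bare end, until it lies flat in the open bay with its front edge home against the end bar. The stack with the tub on it must stay standing where it is, untouched by the robot, nothing else on the table may be disturbed, and the cork and the end bar must not be pressed hard (15 N is plenty).

Things in the scene. Friction and masses are not known exactly. Their poses are not given: they have to be found in the camera images.
- jig: Fixed flat grey jig on the table, plate 160 (x) x 340 (y) x 12 mm thick; origin at the centre of its underside. The bottom board slides in it along the jig's y axis and is drawn out towards -y. Side rails 10 mm wide, 5 mm above the plate, inner faces at x = +-57 mm. Back bar 12 mm above the plate at y = +160 to +170. Plate, rails and board are waxed wood (friction 0.25 to 0.36).
- posts (a point): Point on the plate midway between two wooden stop posts that stand on the rails, 124 mm apart, each 10 (x) x 12 (y) mm, 40 mm above the plate. They hold back the wide panels (the lowest starts 2 to 6 mm from them); the narrower board passes between. The open bay lies from here to the end bar. Axes as the jig's.
- end_bar: Wooden cross bar at the jig's -y end, 160 x 12 mm, 12 mm high; origin at the centre of its underside on the jig's plate; axes as the jig's. Its inner face, which the board comes home against, is 6 mm from its origin towards +y. Not to be pushed with more than 15 N.
- board: Thin brown hardboard with a cork strip on its bare end, 110 (x) x 190 (y) x 8 mm, 0.12 kg, under the stack; origin at the centre of its underside, axes as the jig's. About 80 mm of its -y end is bare, 2 mm play to each rail. Too wide to grip, no edge to hook: drag it by fingertips pressed on the cork. Home: its origin 101 mm from the end bar's along y (3 mm more is still home), about 120 mm from its start.
- board_end (a point): Middle of the board's front (-y) edge, on its top face. The 72 mm behind it are a flush cork grip strip (fingertip friction 0.7 to 0.95). Press there, some 32 mm behind the edge: 12 to 15 N drags the board under any stack here, 6 to 10 N may slip, more than 18 N dents it (over 25 N with the rubbing included). Stiff: it gives about 0.2 mm.
- panel1: Lowest painting panel of the stack: wood with white face, 150 (x) x 110 (y) x 18 mm, about 0.12 kg, lying on the board; origin at the centre of its underside. When the board is out it settles 3 mm onto the rails. Panels are not to be touched.
- panel2: Middle panel, the same, on panel1.
- panel3: Top panel, the same, on panel2; its top is 74 mm above the table.
- tub: Black paint tub, 64 mm diameter, 75 mm high, about 0.25 kg, standing on the top panel; origin at the centre of its underside. Top of the whole stack 149 mm above the table.
- tin: Plain metal tin, 50 mm diameter, 50 mm high, about 0.2 kg, standing upright on the bare end of the board some 50 mm in front of the panels; origin at the centre of its underside.
- mat: Round fixed cork mat, 100 mm diameter, 5 mm thick, beyond the end bar; origin at the centre of its underside. The tin goes on it, entirely within its rim.
- eraser: White eraser 20 x 45 x 12 mm on the top panel beside the tub. Leave alone.
- tape: Roll of tape, 90 mm diameter, 24 mm high, lying on the table. Leave alone.
- cup: Clear cup, 76 mm diameter, 90 mm high. Leave alone.
- glue: White glue bottle, 52 mm diameter, 140 mm high. Leave alone.
- brush: Paint brush 200 mm long, lying on the table. Leave alone.
- knife: Palette knife 200 mm long, lying on the table. Leave alone.
Not all that is in view belongs to the job. There is more than one size of the board; the one meant has the size given above.

How it is judged:
By the outcome, as a careful person would: the job done as asked, in the order asked, and still so for the second after the job is handed in, with the robot touching nothing.
It also fails if it takes over 61 s, if anything falls off the work surface, if the arm or the gripper's body presses on something with over 40 N, if the wrist force passes 120 N, or if a joint passes its speed limit or range.

ROBOT

A 7-joint arm with a two-finger parallel gripper is mounted at the origin on the work surface. World frame = base frame: x ahead of the robot, y to its left, z up, the work surface at z = 0. Lengths are in mm, angles in rad, forces in N, time in s.
With the tool pointing down it reaches from about 400 to 875 mm from the base axis. Payload 4.4 kg.
Tool frame: the origin (TCP) lies at the very end of the fingers, on their centre line; the grasp point (between the pads) lies 19 mm behind it; z points along the fingers, y is the line along which they close (so a half turn about z gives the same grasp; the last joint's range is limited). The gripper opens to 85 mm and grips with 20 to 120 N. Pads are 22 mm wide; open, the fingers measure 114 mm over their backs; the gripper's body (76 mm by 85 mm) begins 54 mm behind the grasp point. The pads swing forward as they close: fully open they stand 13 mm farther back than shut.
Start: joints at [-1.406, 0.628, 0.038, 1.517, -0.027, 0.996, -0.02], TCP at [148.666, 632.784, 231.313] pointing down, gripper open.
Joint ranges: [-3.06, 3.06], [-0.37, 2.12], [-1.25, 1.32], [0.18, 2.47], [-1.1, 4.24], [0.23, 1.98], [-2.94, 2.94]. Speed limits (rad/s): [2.57, 2.57, 3.14, 3.14, 3.14, 3.14, 3.14].

INTERFACE

Orientations are given as [roll, pitch, yaw] about the fixed x, y, z axes, in that order (R = Rz(yaw) Ry(pitch) Rx(roll)).
In Python, from cell import monitor, viewer, workorder gives the robot as it stands.
- The arm moves only by the tool arm_command, never from a script. Its argument "series" is one flat list of numbers, 5 for each row, row after row: the opening in per cent of the stroke, from 0 (shut) to 100 (fully open), then the shift along the tool's x, y, z in cm, then the turn about the tool's z in degrees. In form: [claw, x, y, z, roll, claw, x, y, z, roll, ...]. A call has exactly 5 rows; each row is the pose to reach, as a shift and turn from the pose commanded when the call began, along the tool's axes at that moment; what a row does not reach only later rows make up. A row lasts 1/12 s, in which the tool goes at most 41.7 mm and 7.16 degrees, less where a joint would pass 70% of its speed; a pose out of reach is approached as far as the arm can. A call with a gripper value outside its range is refused whole. The fingers move at their own pace and stop on an object; the grip force is fixed at half the most. Time passes only in rows, so rows that repeat a pose let the fingers close, or fill a call up. It gives the time, the measured TCP pose, the force, the opening and the grip force at its end, in the units of the state.
- monitor.read_state(): the state, without advancing time (a new reading comes with each control period).
- viewer.get_image(name): name is "scene" or "top"; returns (picture, depth): 420x560x3 uint8, red, green, blue; 420x560 float32, mm along the optical axis (not along the pixel's ray), 0 where there is no reading.
- viewer.camera_model(name): a dict with "mtx" (3x3 intrinsics, pixels), "R" (3x3) and "t" (3): a world point X has camera coordinates R X + t. Camera axes: x right, y down, z forward; pixel columns grow to the right and rows downward; lengths in mm; the calibration is good to about 2 mm. A picture is of the moment at which its call begins. camera_model takes no time and is no camera call.
- workorder.finish_job(): hands the job in; it is judged then, once.
The state is a dict: "clock": time; "qpos": joint angles; "qd": joint speeds; "tau": joint torques, N m; "eef_pos": TCP position; "tool_rot": TCP orientation; "force": force on the tool from outside, world axes, zero at the start; "torque": the same for the moment, N m; "width": finger opening in mm; "gripper_force": force on a finger pad.
Only numpy, scipy, OpenCV 4.12 (cv2) and the standard library are available. Lean on these libraries where they do the work, as an engineer would, in place of code of your own. Each camera call takes 0.05 s, during which the arm holds its last target. There are 200 camera calls.

## Working session

There is one attempt and no reset: what is moved stays moved. The work goes in short steps, Python scripts to look and compute and a tool call to move; the robot and the scene stay as the last step left them, time stands still between calls to the robot, and variables do not carry over. Pictures are saved under pics/ and viewed, at most 10 in all, crops included, and the job is handed in when it is done.

Besides the shell and the picture viewer there is one more tool, called after ">>>" as a command line: name --argument value ..., lists and objects as JSON in quotes. arm_command: Moves the arm, as the interface text tells. Its arguments: {"type":"object","properties":{"series":{"type":"array","items":{"type":"number"}}},"required":["series"]}

```bash
mkdir -p pics; cat > h.py <<'E'
import numpy as np, cv2
from cell import monitor, viewer, workorder
def shot(n,f):
    p,d=viewer.get_image(n); cv2.imwrite(f'pics/{f}.png',p[:,:,::-1]); np.savez(f'pics/{f}.npz',p=p,d=d); return p,d
def cloud(n,d):
    m=viewer.camera_model(n);K=np.array(m['mtx']);R=np.array(m['R']);t=np.array(m['t'])
    v,u=np.indices(d.shape); c=np.stack([(u-K[0,2])/K[0,0]*d,(v-K[1,2])/K[1,1]*d,d],-1)
    w=(c-t)@R; w[d==0]=np.nan; return w
E
python3 - <<'E'
from h import *
for n in('scene','top'):
    p,d=shot(n,n+'0')
    m=viewer.camera_model(n);print(n,-np.array(m['R']).T@np.array(m['t']),m['mtx'])
s=monitor.read_state();print(s)
E
```

```text
scene [1150.07798718  390.26093837  790.80456219] [[433.34669227   0.         276.4607986 ]
 [  0.         433.34669227 213.97022146]
 [  0.           0.           1.        ]]
top [ 308.69905549  -25.98085253 1289.70675225] [[440.66556949   0.         274.55021171]
 [  0.         440.66556949 214.3211904 ]
 [  0.           0.           1.        ]]
{'clock': 0.1, 'qpos': array([-1.4057969 ,  0.62922512,  0.03846634,  1.51824597, -0.02698991,
        0.99626482, -0.01996585]), 'qd': array([ 0.00070942, -0.00102305, -0.00045683, -0.00187201,  0.00139916,
        0.00175958,  0.00063216]), 'tau': array([ 2.12484607e-03, -5.64541411e+01,  1.23044539e+00, -1.93978322e+01,
        1.13069350e-02,  5.45698655e-03,  2.03794519e-05]), 'eef_pos': array([148.55393784, 632.24979709, 230.50694457]), 'tool_rot': array([-3.13996830e+00,  3.50194561e-05,  2.91081593e+00]), 'force': array([0.18276092, 0.00400943, 0.51851079]), 'torque': array([ 0.02333593, -0.0103911 , -0.00159243]), 'gripper_force': 0.0, 'width': 85.26217858459086}
```

View pics/top0.png

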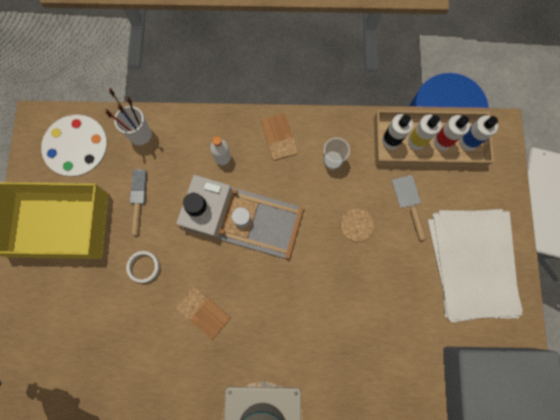

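View pics/scene0.png

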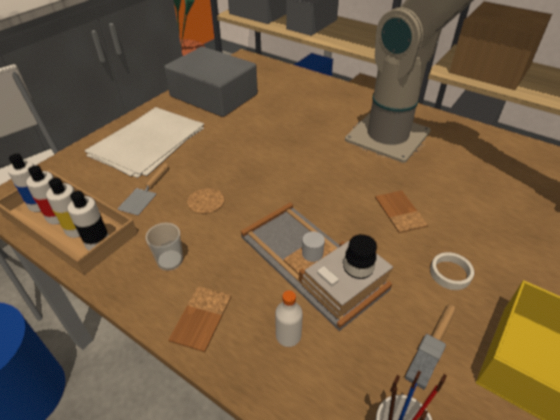

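The top view shows the jig from (185,210) to (300,235). The stack and tub are at (205,207), the tin at (241,217), the end bar at about (293,235) and the mat at (357,225). The decoy boards at (279,137) and (204,313) lie outside the jig. Next I'll measure.

```bash
python3 - <<'E'
from h import *
for n,pts in (('top',dict(mat=(357,225),tin=(241,216),tub=(195,204),bar=(293,236),post1=(0,0),base=(262,405),glue=(218,143),cup=(335,155))),('scene',dict(tin=(313,240),tub=(361,245),mat=(206,201),glue=(289,298),bar=(268,218)))):
    z=np.load(f'pics/{n}0.npz');w=cloud(n,z['d']);m=viewer.camera_model(n);print(n,np.round(m['R'],2).tolist())
    for k,(u,v) in pts.items(): print(k,np.round(w[v,u]))
z=np.load('pics/top0.npz')
c=cv2.resize(z['p'][165:265,170:310],None,fx=5.5,fy=5.5,interpolation=cv2.INTER_CUBIC);cv2.imwrite('pics/c1.png',c[:,:,::-1])
z=np.load('pics/scene0.npz')
c=cv2.resize(z['p'][190:330,230:410],None,fx=4.2,fy=4.2,interpolation=cv2.INTER_CUBIC);cv2.imwrite('pics/c2.png',c[:,:,::-1])
E
```

```text
top [[0.02, -1.0, 0.0], [-0.98, -0.02, -0.21], [0.21, -0.0, -0.98]]
mat [ 559. -272.    5.]
tin [568.  69.  62.]
tub [581. 186. 146.]
bar [519. -81.  27.]
post1 [1886. 1445. -755.]
base [63. -2. 50.]
glue [758. 134. 137.]
cup [ 776. -209.    6.]
scene [[-0.58, 0.82, -0.01], [0.57, 0.4, -0.72], [-0.58, -0.42, -0.7]]
tin [574.  73.  71.]
tub [594. 192. 149.]
mat [ 565. -266.    5.]
glue [774. 143. 141.]
bar [536. -81.  22.]
```

View pics/c1.png

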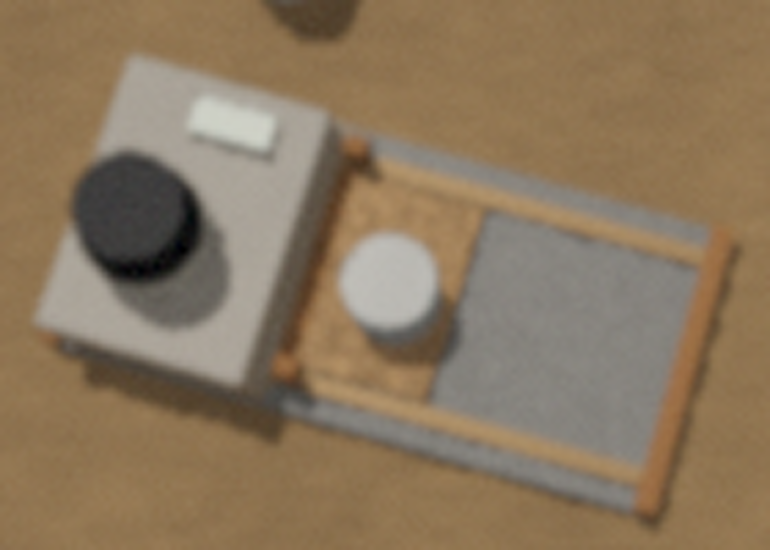

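View pics/c2.png

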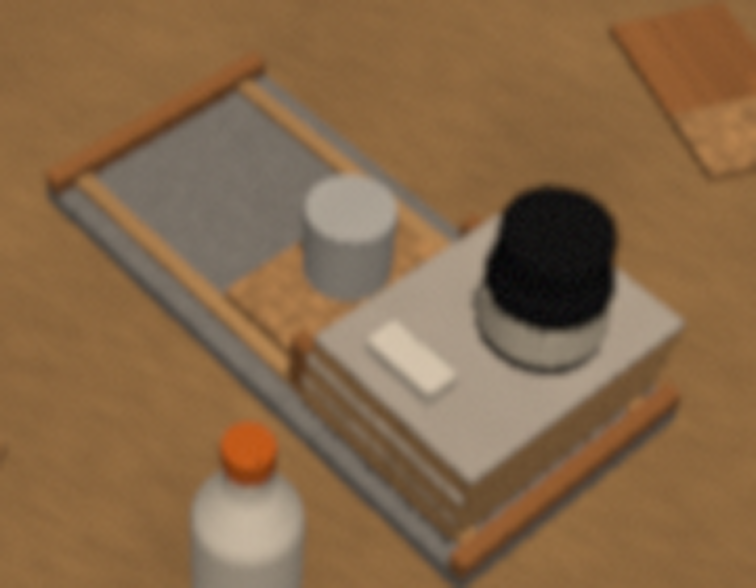

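Crop c1 shows the end bar running from (722,232) to (648,512). The board's front corners are at (484,208) and (430,398), the post tops at (357,150) and (286,365), and the tin's top at (390,283). In c2 the end bar runs from (257,65) to (53,180).

```bash
cat >> h.py <<'E'
def ray(n,u,v,z):
    m=viewer.camera_model(n);K=np.array(m['mtx']);R=np.array(m['R']);t=np.array(m['t'])
    d=R.T@np.linalg.solve(K,[u,v,1]);o=-R.T@t;return o+d*(z-o[2])/d[2]
E
python3 - <<'E'
from h import *
c1=lambda a,b,z:ray('top',(a+.5)/5.5-.5+170,(b+.5)/5.5-.5+165,z)
c2=lambda a,b,z:ray('scene',(a+.5)/4.2-.5+230,(b+.5)/4.2-.5+190,z)
P=dict(barF=c1(720,230,24),barN=c1(650,510,24),bdF=c1(484,208,20),bdN=c1(430,400,20),poF=c1(357,146,52),poN=c1(286,362,52),tin=c1(390,281,70),
 barN2=c2(257,62,24),barF2=c2(55,178,24),bdF2=c2(228,290,20),tin2=c2(350,205,70),poF2=c2(302,342,52))
for k,v in P.items():print(k,np.round(v,1))
for a,b in(('barF','barN'),('poF','poN'),('bdF','bdN'),('barF2','barN2')):
    d=P[a]-P[b];print(a,np.round((P[a]+P[b])/2,1),np.linalg.norm(d[:2]).round(1),np.degrees(np.arctan2(d[1],d[0])).round(2))
for n in('top','scene'):
    z=np.load(f'pics/{n}0.npz');w=cloud(n,z['d'])
    for nm,c,r,h in(('tin',(571,71),38,(50,85)),('mat',(562,-270),70,(2.5,9))):
        s=(np.hypot(w[...,0]-c[0],w[...,1]-c[1])<r)&(w[...,2]>h[0])&(w[...,2]<h[1])
        q=w[s]
        uv=np.argwhere(s)[:,::-1]
        (e,ax,an)=cv2.minEnclosingCircle(uv.astype(np.float32))+(0,)
        print(n,nm,s.sum(),np.median(q,0).round(1),q.min(0).round(),q.max(0).round())
    # mat by colour: print ellipse from cork mask around
E
```

```text
barF [ 608.1 -102.7   24. ]
barN [456.9 -66.7  24. ]
bdF [619.   24.4  20. ]
bdN [513.8  50.4  20. ]
poF [643.7  91.   52. ]
poN [527.2 123.6  52. ]
tin [567.3  69.8  70. ]
barN2 [463.3 -60.6  24. ]
barF2 [ 611.7 -101.6   24. ]
bdF2 [620.7  26.4  20. ]
tin2 [569.1  70.   70. ]
poF2 [649.3  92.2  52. ]
barF [532.5 -84.7  24. ] 155.4 -13.39
poF [585.5 107.3  52. ] 120.9 -15.64
bdF [566.4  37.4  20. ] 108.4 -13.88
barF2 [537.5 -81.1  24. ] 153.9 -15.45
top tin 255 [566.1  70.5  68.2] [542.  46.  51.] [591.  94.  76.]
top mat 649 [ 558.  -271.1    4.7] [ 499. -338.    3.] [ 630. -206.    9.]
scene tin 409 [576.   74.5  69.4] [544.  47.  50.] [596.  96.  73.]
scene mat 829 [ 564.7 -269.2    5.5] [ 492. -338.    3.] [ 628. -202.    9.]
```

```bash
cat >> h.py <<'E'
def shift(p,yaw,tgt,tyaw):
    y=np.radians(yaw);d=np.array(tgt)-np.array(p)
    return np.round([(d[0]*np.cos(y)+d[1]*np.sin(y))/10,(d[0]*np.sin(y)-d[1]*np.cos(y))/10,-d[2]/10],2),round((yaw-tyaw+180)%360-180,1)
def now():
    s=monitor.read_state();return s['eef_pos'],np.degrees(s['tool_rot'][2]),s
def rel(tgt,tyaw):
    p,y,s=now();print(round(s['clock'],2),np.round(p,1),round(y,2),'F',np.round(s['force'],1),'->',*shift(p,y,tgt,tyaw))
E
python3 - <<'E'
from h import *
A=np.array([148.67,632.78,231.3]);B=np.array([568,70,171.]);y0,y1=166.8,75.4
for i in range(4):
    print(shift(A+(B-A)*i/4,y0+(y1-y0)*i/4,A+(B-A)*(i+1)/4,y0+(y1-y0)*(i+1)/4))
print(shift([0,0,0],75.4,[562-568,-269.5-70,0],75.4))
E
```

```text
(array([-13.42, -11.3 ,   1.51]), 22.8)
(array([-16.76,  -5.21,   1.51]), 22.9)
(array([-17.46,   1.71,   1.51]), 22.9)
(array([-15.43,   8.36,   1.51]), 22.8)
(array([-33.  ,   7.98,  -0.  ]), 0.0)
```

>>> arm_command --series '[100, -2.7, -2.3, 0.3, 4.6, 100, -5.4, -4.5, 0.6, 9.2, 100, -8.1, -6.8, 0.9, 13.7, 100, -10.8, -9.0, 1.2, 18.3, 100, -13.4, -11.3, 1.5, 22.9]'

```text
clock: 0.52
eef_pos: [254.1, 490.5, 215.9]
tool_rot: [-3.141, 0.0, 2.507]
force: [0.4, 0.3, -0.4]
width: 85.5
gripper_force: 0.0
```

>>> arm_command --series '[100, -3.4, -1.0, 0.3, 4.6, 100, -6.7, -2.1, 0.6, 9.2, 100, -10.1, -3.1, 0.9, 13.7, 100, -13.4, -4.2, 1.2, 18.3, 100, -16.8, -5.2, 1.5, 22.9]'

```text
clock: 0.93
eef_pos: [358.6, 349.4, 201.0]
tool_rot: [-3.141, -0.0, 2.108]
force: [0.4, -0.7, -0.2]
width: 85.2
gripper_force: 0.0
```

>>> arm_command --series '[100, -3.5, 0.3, 0.3, 4.6, 100, -7.0, 0.7, 0.6, 9.2, 100, -10.5, 1.0, 0.9, 13.7, 100, -14.0, 1.4, 1.2, 18.3, 100, -17.5, 1.7, 1.5, 22.9]'

```text
clock: 1.35
eef_pos: [463.6, 208.3, 186.0]
tool_rot: [-3.141, -0.0, 1.708]
force: [0.9, -0.4, -0.0]
width: 85.2
gripper_force: 0.0
```

```bash
python3 -c "
from h import *
rel([568,70,130],75.4)"
```

```text
1.35 [463.6 208.3 186. ] 97.86 F [ 0.9 -0.4 -0. ] -> [-15.13   8.45   5.6 ] 22.5
```

>>> arm_command --series '[100, -3.0, 1.7, 0, 4.5, 100, -6.0, 3.4, 0, 9.0, 100, -9.1, 5.1, 0, 13.5, 100, -12.1, 6.8, 0, 18.0, 100, -15.1, 8.5, 1.5, 22.5]'

```text
clock: 1.77
eef_pos: [570.9, 70.8, 173.1]
tool_rot: [3.137, -0.002, 1.315]
force: [0.1, 0.7, 1.0]
width: 85.9
gripper_force: 0.0
```

```bash
python3 - <<'E'
from h import *
rel([568,70,27],75.4)
p,d=shot('top','t1');q,e=shot('scene','s1')
c=np.vstack([cv2.resize(x,None,fx=3,fy=3,interpolation=cv2.INTER_CUBIC) for x in(p[170:265,170:350],q[180:285,220:400])])
cv2.imwrite('pics/c3.png',c[:,:,::-1]);print(c.shape)
E
```

```text
1.77 [570.9  70.8 173.1] 75.36 F [0.1 0.7 1. ] -> [-0.15 -0.26 14.61] -0.0
(600, 540, 3)
```

View pics/c3.png

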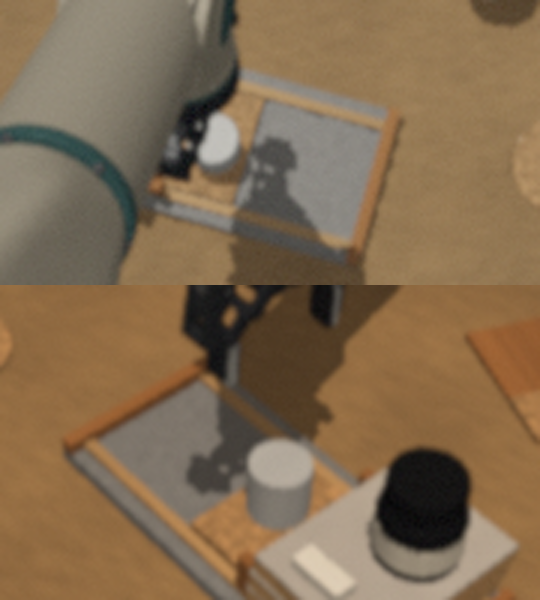

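The tin stands undisturbed (top half (218,140), scene half (280,480)), with the gripper hanging above it. I'll descend partway and check.

>>> arm_command --series '[100, 0, 0, 3.0, 0, 100, 0, 0, 6.0, 0, 100, 0, 0, 8.0, 0, 100, 0, 0, 9.0, 0, 100, 0, 0, 9.0, 0]'

```text
clock: 2.28
eef_pos: [566.2, 72.6, 79.1]
tool_rot: [-3.137, 0.002, 1.32]
force: [-0.8, -0.0, -0.8]
width: 84.9
gripper_force: 0.0
```

```bash
python3 -c "
from h import *
rel([568,70,27],75.4)"
```

```text
2.28 [566.2  72.6  79.1] 75.62 F [-0.8 -0.  -0.8] -> [-0.21  0.24  5.21] 0.2
```

>>> arm_command --series '[100, 0, 0, 2.0, 0, 100, 0, 0, 4.0, 0, 100, 0, 0, 5.0, 0, 100, 0, 0, 5.2, 0, 100, 0, 0, 5.2, 0]'

```text
clock: 2.7
eef_pos: [568.5, 72.3, 29.7]
tool_rot: [-3.142, -0.0, 1.319]
force: [0.3, 0.1, 0.0]
width: 85.5
gripper_force: 0.0
```

>>> arm_command --series '[0, 0, 0, 0, 0, 0, 0, 0, 0, 0, 0, 0, 0, 0, 0, 0, 0, 0, 0, 0, 0, 0, 0, 0, 0]'

```text
clock: 3.12
eef_pos: [569.4, 72.3, 30.7]
tool_rot: [3.139, -0.001, 1.319]
force: [-1.0, 0.8, 6.0]
width: 48.6
gripper_force: 61.6
```

>>> arm_command --series '[0, 0, 0, 0, 0, 0, 0, 0, 0, 0, 0, 0, 0, 0, 0, 0, 0, 0, 0, 0, 0, 0, 0, 0, 0]'

```text
clock: 3.53
eef_pos: [569.4, 72.3, 30.7]
tool_rot: [3.139, -0.001, 1.319]
force: [0.2, 0.6, 6.0]
width: 49.2
gripper_force: 61.6
```

>>> arm_command --series '[0, 0, 0, -1.0, 0, 0, 0, 0, -3.0, 0, 0, 0, 0, -5.0, 0, 0, 0, 0, -7.0, 0, 0, 0, 0, -8.0, 0]'

```text
clock: 3.95
eef_pos: [569.3, 72.2, 112.1]
tool_rot: [3.139, -0.001, 1.319]
force: [0.1, 0.2, -3.5]
width: 49.4
gripper_force: 62.4
```

```bash
python3 -c "
from h import *
rel([562,-269.5,110],75.6)"
```

```text
3.95 [569.3  72.2 112.1] 75.57 F [ 0.1  0.2 -3.5] -> [-33.27   7.81   0.21] -0.0
```

Tin held. Carry it to the mat in 15 rows.

>>> arm_command --series '[0, -1.5, 0.4, 0, 0, 0, -4.0, 0.9, 0, 0, 0, -7.0, 1.6, 0, 0, 0, -10.0, 2.4, 0, 0, 0, -13.0, 3.0, 0, 0]'

```text
clock: 4.37
eef_pos: [564.9, -62.2, 109.5]
tool_rot: [3.141, 0.0, 1.32]
force: [0.2, -1.1, -2.5]
width: 48.8
gripper_force: 62.4
```

>>> arm_command --series '[0, -3.0, 0.7, 0, 0, 0, -6.0, 1.4, 0, 0, 0, -9.0, 2.1, 0, 0, 0, -12.0, 2.8, 0, 0, 0, -14.5, 3.4, 0, 0]'

```text
clock: 4.78
eef_pos: [561.0, -212.7, 109.5]
tool_rot: [-3.141, 0.001, 1.317]
force: [0.5, -0.4, -1.9]
width: 48.9
gripper_force: 62.4
```

>>> arm_command --series '[0, -2.0, 0.5, 0, 0, 0, -4.0, 1.0, 0, 0, 0, -5.2, 1.3, 0, 0, 0, -5.8, 1.4, 0, 0, 0, -5.8, 1.4, 0, 0]'

```text
clock: 5.2
eef_pos: [560.3, -271.0, 109.3]
tool_rot: [-3.141, 0.001, 1.317]
force: [0.3, -0.6, -1.9]
width: 48.9
gripper_force: 62.4
```

```bash
python3 - <<'E'
from h import *
rel([562,-269.5,16.5],75.6)
p,d=shot('top','t2');q,e=shot('scene','s2')
w=cloud('top',d);w2=cloud('scene',e)
for n,W in(('top',w),('scene',w2)):
    s=(np.hypot(W[...,0]-567,W[...,1]-70)<70);print(n,np.nanmax(W[s][:,2]))
c=np.vstack([cv2.resize(x,None,fx=3,fy=3,interpolation=cv2.INTER_CUBIC) for x in(p[170:260,180:390],q[150:260,150:360])])
cv2.imwrite('pics/c4.png',c[:,:,::-1]);print(c.shape)
E
```

```text
5.2 [ 560.3 -271.   109.3] 75.46 F [ 0.3 -0.6 -1.9] -> [0.19 0.13 9.28] -0.1
top 78.29917135241524
scene 78.84189009006197
(600, 630, 3)
```

View pics/c4.png

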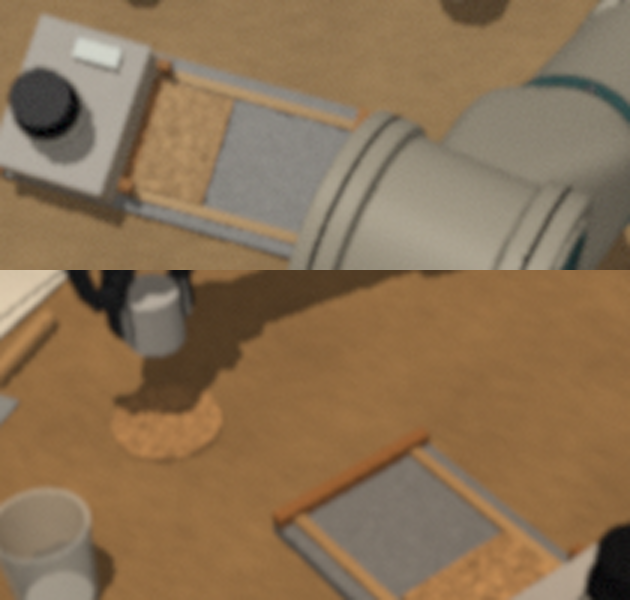

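The board is bare and in place (front edge about (220,150), top half). The tin is held above the mat ((155,320), scene half). Lower it.

>>> arm_command --series '[0, 0.1, 0.1, 2.5, 0, 0, 0.2, 0.1, 5.0, 0, 0, 0.2, 0.1, 7.5, 0, 0, 0.2, 0.1, 8.8, 0, 0, 0.2, 0.1, 9.2, 0]'

```text
clock: 5.72
eef_pos: [560.9, -264.6, 15.7]
tool_rot: [-3.136, -0.003, 1.321]
force: [-7.5, 6.3, 21.2]
width: 49.0
gripper_force: 64.5
```

>>> arm_command --series '[0, 0, 0, 0.05, 0, 0, 0, 0, 0.1, 0, 0, 0, 0, 0.15, 0, 0, 0, 0, 0.15, 0, 0, 0, 0, 0.15, 0]'

```text
clock: 6.13
eef_pos: [562.8, -268.1, 16.3]
tool_rot: [3.141, 0.0, 1.319]
force: [0.9, -0.2, -1.5]
width: 48.7
gripper_force: 62.1
```

>>> arm_command --series '[0, 0, 0, 0.03, 0, 0, 0, 0, 0.06, 0, 0, 0, 0, 0.09, 0, 0, 0, 0, 0.1, 0, 0, 0, 0, 0.1, 0]'

```text
clock: 6.55
eef_pos: [562.6, -268.1, 15.7]
tool_rot: [3.141, -0.0, 1.319]
force: [-1.6, 1.0, 5.6]
width: 49.1
gripper_force: 62.5
```

>>> arm_command --series '[0, 0, 0, 0, 0, 0, 0, 0, 0, 0, 0, 0, 0, 0, 0, 0, 0, 0, 0, 0, 0, 0, 0, 0, 0]'

```text
clock: 6.97
eef_pos: [562.6, -268.1, 15.7]
tool_rot: [3.141, -0.0, 1.319]
force: [-1.2, 1.3, 5.3]
width: 49.0
gripper_force: 62.5
```

>>> arm_command --series '[70, 0, 0, 0, 0, 80, 0, 0, 0, 0, 100, 0, 0, 0, 0, 100, 0, 0, 0, 0, 100, 0, 0, 0, 0]'

```text
clock: 7.38
eef_pos: [562.4, -268.0, 14.7]
tool_rot: [-3.141, -0.0, 1.319]
force: [-0.1, -0.3, -0.7]
width: 85.6
gripper_force: 0.0
```

>>> arm_command --series '[100, 0, 0, -1.0, 0, 100, 0, 0, -3.0, 0, 100, 0, 0, -6.0, 0, 100, 0, 0, -9.0, 0, 100, 0, 0, -12.0, 0]'

```text
clock: 7.8
eef_pos: [562.1, -268.1, 136.6]
tool_rot: [-3.141, 0.0, 1.319]
force: [0.7, -0.3, -0.3]
width: 85.7
gripper_force: 0.0
```

```bash
python3 - <<'E'
from h import *
# drag frame: jig y axis from yaw -14.6; press point 32 behind board edge mid
for y in(-14.4,-14.6,-14.8):
    a=np.radians(y);Y=np.array([-np.sin(a),np.cos(a)]);print(y,Y,np.array([566.4,37.4])+32*Y)
a=np.radians(-14.6)
P=np.array([566.4,37.4])+32*np.array([-np.sin(a),np.cos(a)])
rel([*P,60],75.4)
E
```

```text
-14.4 [0.24868989 0.96858316] [574.35807639  68.39466116]
-14.6 [0.25206936 0.96770917] [574.46621946  68.36669346]
-14.8 [0.25544576 0.96682339] [574.57426425  68.33834844]
7.8 [ 562.1 -268.1  136.6] 75.56 F [ 0.7 -0.3 -0.3] -> [32.89 -7.19  7.66] 0.2
```

>>> arm_command --series '[0, 2.0, -0.4, 0, 0, 0, 5.0, -1.1, 0, 0, 0, 9.0, -2.0, 0, 0, 0, 13.0, -2.8, 0, 0, 0, 17.0, -3.7, 0, 0]'

```text
clock: 8.22
eef_pos: [569.0, -92.8, 135.7]
tool_rot: [3.14, -0.0, 1.318]
force: [0.3, 0.0, 0.7]
width: 25.6
gripper_force: 0.0
```

>>> arm_command --series '[0, 4.0, -0.9, 0, 0, 0, 8.0, -1.7, 0, 0, 0, 12.0, -2.6, 0, 0, 0, 15.0, -3.3, 0, 0, 0, 15.9, -3.5, 0.5, 0]'

```text
clock: 8.63
eef_pos: [574.9, 76.5, 130.7]
tool_rot: [3.141, -0.005, 1.328]
force: [-0.8, 0.5, 0.2]
width: -0.1
gripper_force: 0.0
```

>>> arm_command --series '[0, 0, 0, 2.0, 0, 0, 0, 0, 4.0, 0, 0, 0, 0, 6.0, 0, 0, 0, 0, 7.5, 0, 0, 0, 0, 8.0, 0]'

```text
clock: 9.05
eef_pos: [573.2, 67.8, 48.1]
tool_rot: [-3.139, 0.001, 1.318]
force: [-1.0, -0.7, 0.3]
width: -0.2
gripper_force: 0.0
```

```bash
python3 - <<'E'
from h import *
rel([574.5,68.4,23],75.4)
p,d=shot('top','t3');q,e=shot('scene','s3')
rel([574.5,68.4,23],75.4)
c=np.vstack([cv2.resize(p[180:270,170:390],None,fx=3,fy=3,interpolation=cv2.INTER_CUBIC),cv2.resize(q[170:280,170:390],None,fx=3,fy=3,interpolation=cv2.INTER_CUBIC)])
cv2.imwrite('pics/c5.png',c[:,:,::-1])
E
```

```text
9.05 [573.2  67.8  48.1] 75.54 F [-1.  -0.7  0.3] -> [0.09 0.11 2.51] 0.1
9.15 [574.1  67.8  49.4] 75.53 F [ 0.3 -0.   0. ] -> [0.07 0.03 2.64] 0.1
```

View pics/c5.png

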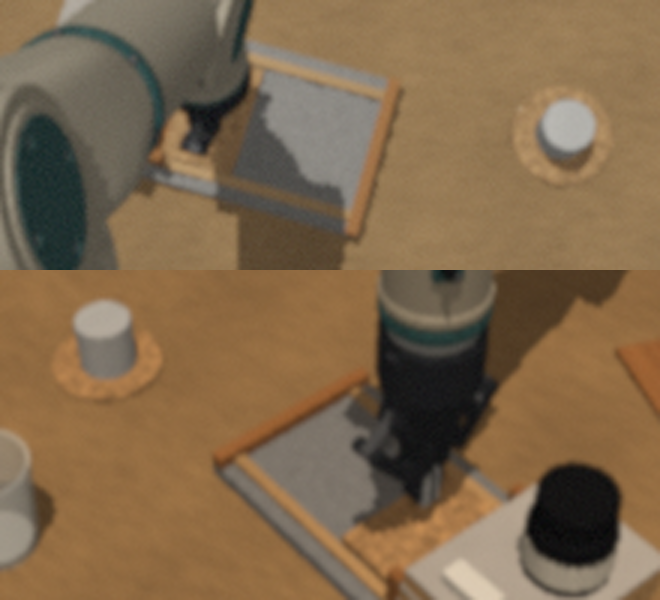

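The tin is on the mat (top half (567,127) against the mat at (561,135)). The shut fingers hang over the cork at (430,490) in the scene half. Approach.

>>> arm_command --series '[0, 0, 0, 0.8, 0, 0, 0, 0, 1.5, 0, 0, 0, 0, 2.0, 0, 0, 0, 0, 2.4, 0, 0, 0, 0, 2.5, 0]'

```text
clock: 9.57
eef_pos: [574.3, 68.5, 24.2]
tool_rot: [-3.141, 0.0, 1.319]
force: [-1.3, 0.2, -0.3]
width: -0.2
gripper_force: 0.0
```

>>> arm_command --series '[0, 0, 0, 0.1, 0, 0, 0, 0, 0.15, 0, 0, 0, 0, 0.2, 0, 0, 0, 0, 0.2, 0, 0, 0, 0, 0.2, 0]'

```text
clock: 9.98
eef_pos: [574.7, 68.6, 23.0]
tool_rot: [3.141, -0.0, 1.319]
force: [-0.1, -1.0, -0.6]
width: -0.0
gripper_force: 0.0
```

>>> arm_command --series '[0, 0, 0, 0.05, 0, 0, 0, 0, 0.1, 0, 0, 0, 0, 0.15, 0, 0, 0, 0, 0.2, 0, 0, 0, 0, 0.2, 0]'

```text
clock: 10.4
eef_pos: [574.5, 68.6, 20.7]
tool_rot: [-3.141, 0.0, 1.319]
force: [0.8, 0.1, 0.3]
width: -0.1
gripper_force: 0.0
```

>>> arm_command --series '[0, 0, 0, 0.02, 0, 0, 0, 0, 0.04, 0, 0, 0, 0, 0.06, 0, 0, 0, 0, 0.06, 0, 0, 0, 0, 0.06, 0]'

```text
clock: 10.82
eef_pos: [574.6, 68.5, 20.2]
tool_rot: [-3.142, 0.0, 1.319]
force: [0.1, 0.5, 1.0]
width: 0.3
gripper_force: 0.0
```

>>> arm_command --series '[0, 0, 0, 0.02, 0, 0, 0, 0, 0.04, 0, 0, 0, 0, 0.06, 0, 0, 0, 0, 0.06, 0, 0, 0, 0, 0.06, 0]'

```text
clock: 11.23
eef_pos: [574.7, 68.6, 20.1]
tool_rot: [3.141, -0.0, 1.319]
force: [-1.2, 0.0, 6.2]
width: -0.3
gripper_force: 2.8
```

>>> arm_command --series '[0, 0, 0, 0.02, 0, 0, 0, 0, 0.04, 0, 0, 0, 0, 0.06, 0, 0, 0, 0, 0.07, 0, 0, 0, 0, 0.07, 0]'

```text
clock: 11.65
eef_pos: [574.6, 68.5, 20.1]
tool_rot: [3.141, -0.001, 1.319]
force: [-3.1, -0.0, 11.4]
width: 0.0
gripper_force: 5.7
```

>>> arm_command --series '[0, 0, 0, 0.02, 0, 0, -0.1, 0, 0.02, 0, 0, -0.3, 0, 0.02, 0, 0, -0.5, 0, 0.02, 0, 0, -0.7, 0, 0.02, 0]'

```text
clock: 12.07
eef_pos: [574.8, 64.1, 20.1]
tool_rot: [3.139, -0.004, 1.321]
force: [2.1, 4.3, 8.7]
width: -0.2
gripper_force: 4.3
```

>>> arm_command --series '[0, 0, 0, 0.03, 0, 0, -0.1, 0, 0.05, 0, 0, -0.2, 0, 0.05, 0, 0, -0.4, 0, 0.05, 0, 0, -0.6, 0, 0.05, 0]'

```text
clock: 12.48
eef_pos: [574.2, 59.6, 20.1]
tool_rot: [3.137, -0.006, 1.321]
force: [1.0, 6.5, 11.5]
width: 0.3
gripper_force: 5.6
```

>>> arm_command --series '[0, -0.2, 0, 0.01, 0, 0, -0.5, 0, 0.02, 0, 0, -0.8, 0, 0.02, 0, 0, -1.1, 0, 0.02, 0, 0, -1.4, 0, 0.02, 0]'

```text
clock: 12.9
eef_pos: [571.1, 45.9, 20.1]
tool_rot: [3.137, -0.006, 1.321]
force: [1.9, 7.0, 12.7]
width: 0.3
gripper_force: 6.3
```

```bash
python3 - <<'E'
from h import *
rel([574.5,68.4,20],75.4)
p,d=shot('top','t4');q,e=shot('scene','s4')
c=np.vstack([cv2.resize(p[180:270,170:310],None,fx=3.3,fy=3.3,interpolation=cv2.INTER_CUBIC),cv2.resize(q[190:280,230:370],None,fx=3.3,fy=3.3,interpolation=cv2.INTER_CUBIC)])
cv2.imwrite('pics/c6.png',c[:,:,::-1])
E
```

```text
12.9 [571.1  45.9  20.1] 75.71 F [ 1.9  7.  12.7] -> [ 2.26 -0.22  0.01] 0.3
```

View pics/c6.png

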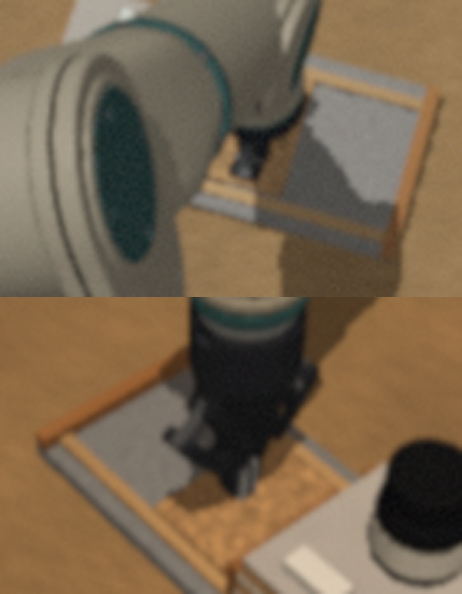

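The board is following the fingers: in the scene half its front corner is at (158,505), nearer the bar than before. Continue.

>>> arm_command --series '[0, -0.3, 0, 0, 0, 0, -0.7, 0, 0, 0, 0, -1.1, 0, 0, 0, 0, -1.5, 0, 0, 0, 0, -1.9, 0, 0, 0]'

```text
clock: 13.42
eef_pos: [566.4, 27.5, 20.1]
tool_rot: [3.137, -0.006, 1.322]
force: [1.4, 6.8, 12.1]
width: 0.2
gripper_force: 6.5
```

```bash
python3 - <<'E'
from h import *
print(ray('scene',158/3.3+230,208/3.3+190,20))
rel([536,-83,20],75.4)
E
```

```text
[614.69584828   5.21066023  20.        ]
13.42 [566.4  27.5  20.1] 75.72 F [ 1.4  6.8 12.1] -> [-1.146e+01 -2.200e-01  1.000e-02] 0.3
```

>>> arm_command --series '[0, -0.4, 0, 0.01, 0, 0, -0.8, 0, 0.01, 0, 0, -1.2, 0, 0.01, 0, 0, -1.6, 0, 0.01, 0, 0, -2.0, 0, 0.01, 0]'

```text
clock: 13.83
eef_pos: [561.3, 8.1, 20.1]
tool_rot: [3.137, -0.006, 1.322]
force: [1.6, 6.7, 15.0]
width: 0.2
gripper_force: 7.5
```

>>> arm_command --series '[0, -0.4, 0, 0, 0, 0, -0.8, 0, 0, 0, 0, -1.2, 0, 0, 0, 0, -1.6, 0, 0, 0, 0, -2.0, 0, 0, 0]'

```text
clock: 14.25
eef_pos: [556.0, -11.7, 20.0]
tool_rot: [3.137, -0.005, 1.321]
force: [0.5, 7.6, 16.2]
width: 0.1
gripper_force: 8.0
```

>>> arm_command --series '[0, -0.4, 0, -0.02, 0, 0, -0.8, 0, -0.03, 0, 0, -1.2, 0, -0.04, 0, 0, -1.6, 0, -0.04, 0, 0, -1.8, 0, -0.04, 0]'

```text
clock: 14.67
eef_pos: [550.9, -30.3, 20.1]
tool_rot: [3.138, -0.004, 1.32]
force: [1.2, 5.3, 13.1]
width: -0.2
gripper_force: 6.7
```

```bash
python3 - <<'E'
from h import *
rel([536,-83,20],75.4)
q,e=shot('scene','s5')
cv2.imwrite('pics/c7.png',cv2.resize(q[180:300,220:380],None,fx=5,fy=5,interpolation=cv2.INTER_CUBIC)[:,:,::-1])
E
```

```text
14.67 [550.9 -30.3  20.1] 75.64 F [ 1.2  5.3 13.1] -> [-5.47 -0.14  0.01] 0.2
```

View pics/c7.png

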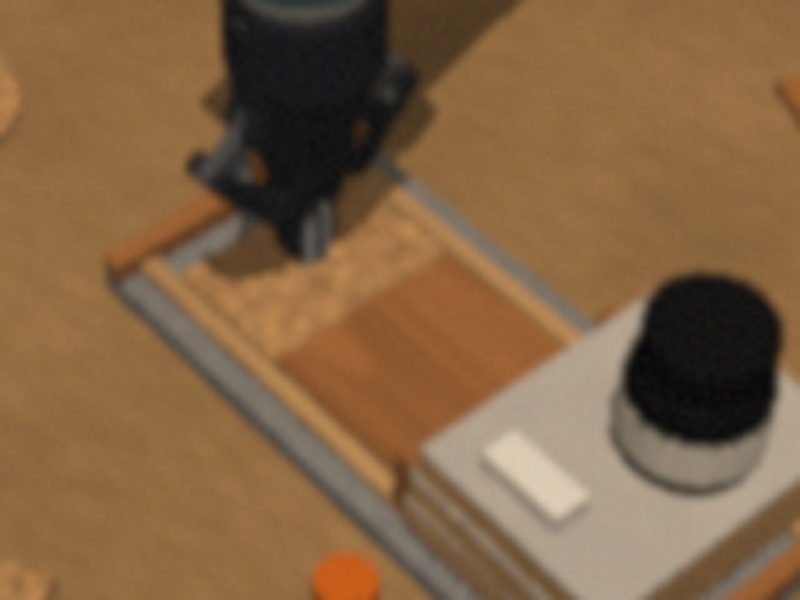

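The board's front corner is near (180,268), with a short gap left to the end bar; the stack is standing still. Finish in small steps.

>>> arm_command --series '[0, -0.3, 0, 0, 0, 0, -0.5, 0, 0, 0, 0, -0.7, 0, 0, 0, 0, -0.9, 0, 0, 0, 0, -1.0, 0, 0, 0]'

```text
clock: 15.13
eef_pos: [548.4, -39.6, 20.1]
tool_rot: [3.138, -0.004, 1.321]
force: [0.2, 5.7, 13.9]
width: -0.2
gripper_force: 6.9
```

```bash
python3 - <<'E'
from h import *
print(ray('scene',256,233.6,20)-np.array([620.7,26.4,20]))
E
```

```text
[ -26.17492252 -100.67471084    0.        ]
```

>>> arm_command --series '[0, -0.1, 0, 0, 0, 0, -0.2, 0, 0, 0, 0, -0.3, 0, 0, 0, 0, -0.4, 0, 0, 0, 0, -0.4, 0, 0, 0]'

```text
clock: 15.55
eef_pos: [547.3, -43.9, 20.1]
tool_rot: [3.138, -0.003, 1.32]
force: [-0.7, 4.5, 15.5]
width: 0.5
gripper_force: 7.1
```

>>> arm_command --series '[0, -0.05, 0, 0, 0, 0, -0.1, 0, 0, 0, 0, -0.15, 0, 0, 0, 0, -0.2, 0, 0, 0, 0, -0.2, 0, 0, 0]'

```text
clock: 15.97
eef_pos: [546.8, -45.7, 20.1]
tool_rot: [3.138, -0.003, 1.32]
force: [0.0, 5.4, 13.5]
width: -0.1
gripper_force: 7.1
```

>>> arm_command --series '[0, -0.05, 0, 0, 0, 0, -0.1, 0, 0, 0, 0, -0.15, 0, 0, 0, 0, -0.2, 0, 0, 0, 0, -0.2, 0, 0, 0]'

```text
clock: 16.38
eef_pos: [546.2, -47.6, 20.1]
tool_rot: [3.139, -0.003, 1.32]
force: [-0.0, 4.6, 14.8]
width: 0.2
gripper_force: 7.2
```

>>> arm_command --series '[0, -0.05, 0, 0, 0, 0, -0.1, 0, 0, 0, 0, -0.15, 0, 0, 0, 0, -0.2, 0, 0, 0, 0, -0.2, 0, 0, 0]'

```text
clock: 16.8
eef_pos: [545.9, -48.9, 20.1]
tool_rot: [3.139, -0.004, 1.321]
force: [0.4, 6.1, 14.8]
width: 0.2
gripper_force: 7.1
```

>>> arm_command --series '[0, -0.05, 0, 0, 0, 0, -0.1, 0, 0, 0, 0, -0.15, 0, 0, 0, 0, -0.2, 0, 0, 0, 0, -0.2, 0, 0, 0]'

```text
clock: 17.22
eef_pos: [545.9, -49.0, 20.1]
tool_rot: [3.139, -0.006, 1.322]
force: [1.6, 9.3, 14.1]
width: 0.3
gripper_force: 7.0
```

The board is home: the drag force rose to 9.4 N with no further motion. Ease off and lift.

>>> arm_command --series '[0, 0.15, 0, 0, 0, 0, 0.2, 0, -0.1, 0, 0, 0.2, 0, -0.4, 0, 0, 0.2, 0, -2.0, 0, 0, 0.2, 0, -5.0, 0]'

```text
clock: 17.63
eef_pos: [541.1, -51.7, 66.3]
tool_rot: [-3.135, 0.002, 1.318]
force: [0.9, -0.3, -0.7]
width: -0.1
gripper_force: 0.0
```

>>> arm_command --series '[0, 0, 0, -3.0, 0, 0, 0, 0, -6.0, 0, 0, 0, 0, -9.0, 0, 0, 0, 0, -12.0, 0, 0, 0, 0, -15.0, 0]'

```text
clock: 18.05
eef_pos: [543.0, -52.1, 219.6]
tool_rot: [-3.141, 0.001, 1.318]
force: [0.7, -0.5, -0.2]
width: 0.1
gripper_force: 0.0
```

>>> arm_command --series '[0, 0, -4, 0, 0, 0, 0, -8, 0, 0, 0, 0, -12, 0, 0, 0, 0, -14, 0, 0, 0, 0, -14, 0, 0]'

```text
clock: 18.47
eef_pos: [402.0, -15.8, 217.9]
tool_rot: [-3.135, -0.0, 1.319]
force: [-0.1, 0.3, 0.3]
width: 0.3
gripper_force: 0.0
```

```bash
python3 - <<'E'
from h import *
rel([536,-83,20],75.4)
p,d=shot('top','t6');q,e=shot('scene','s6')
A=cv2.resize(p[160:270,170:390],None,fx=2.7,fy=2.7,interpolation=cv2.INTER_CUBIC);B=cv2.resize(q[170:280,170:390],None,fx=2.7,fy=2.7,interpolation=cv2.INTER_CUBIC)
cv2.imwrite('pics/c8.png',np.vstack([A,B])[:,:,::-1])
for n,D in(('top',d),('scene',e)):
    w=cloud(n,D);s=(np.hypot(w[...,0]-562,w[...,1]+269)<40)&(w[...,2]>48)&(w[...,2]<62);print(np.median(w[s],0).round(1),s.sum())
E
```

```text
18.47 [402.  -15.8 217.9] 75.59 F [-0.1  0.3  0.3] -> [-3.18 14.65 19.79] 0.2
[ 558.8 -268.3   54. ] 234
[ 565.2 -266.2   55.5] 222
```

View pics/c8.png

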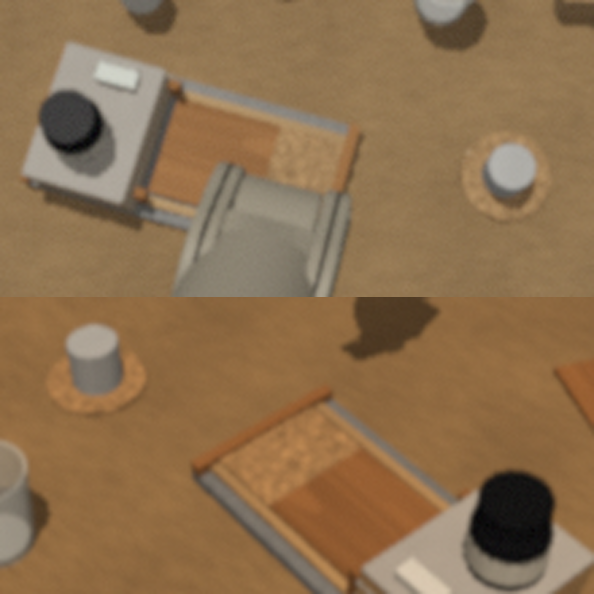

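The cork edge meets the end bar with no gap. The board lies clear in the bay, the stack and tub stand, and the tin is within the mat.

```bash
python3 -c "
from cell import workorder
print(workorder.finish_job())"
```

```text
the job is handed in; nothing more can be done
None
```

The job is handed in, with no verdict shown: the tin stands within the rim of the cork mat, the board is drawn out and home against the end bar, and the stack with the tub looks unmoved in the final pictures (finished at about 18.5 s, with the highest pressure I read on the cork about 16 N, just over the 15 N guide).

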